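# Make up a photo tray of four bones and set the lamp

### The job

Get the tray ready for its photograph: keep the limb bone already in it and make it up to exactly four, each lying flat in a lane of its own along the lane, and leave the one left over on the mat. Set the lamp's dimmer lever to the green mark. The bones are brittle, so lay them down without dropping them, and leave the scale bar, jaw fragment, jar and balance where they are.

Things in the scene. Friction and masses are not known exactly. Their poses are not given: they have to be found in the camera images.
- bone_a: Limb bone, tan, 100 mm long, 70 g; starts on the mat. Origin: middle of the shaft, on its axis; x runs along the bone. Round shaft 21 mm in diameter (straight for the middle 64 mm) between thicker ends 36 mm wide and 25 mm high: a 24 mm long block at -x, a 25 mm long double knuckle at +x. Lying as it starts, z up, its origin is 12.5 mm above what it lies on.
- bone_b: Limb bone, tan, 106 mm long, 70 g; starts on the mat. Origin: middle of the shaft, on its axis; x runs along the bone. Round shaft 21 mm in diameter (straight for the middle 70 mm) between thicker ends 36 mm wide and 25 mm high: a 24 mm long block at -x, a 25 mm long double knuckle at +x. Lying as it starts, z up, its origin is 12.5 mm above what it lies on.
- bone_c: Limb bone, tan, 112 mm long, 70 g; starts on the mat. Origin: middle of the shaft, on its axis; x runs along the bone. Round shaft 21 mm in diameter (straight for the middle 76 mm) between thicker ends 36 mm wide and 25 mm high: a 24 mm long block at -x, a 25 mm long double knuckle at +x. Lying as it starts, z up, its origin is 12.5 mm above what it lies on.
- bone_d: Limb bone, tan, 118 mm long, 70 g; starts on the mat. Origin: middle of the shaft, on its axis; x runs along the bone. Round shaft 21 mm in diameter (straight for the middle 82 mm) between thicker ends 36 mm wide and 25 mm high: a 24 mm long block at -x, a 25 mm long double knuckle at +x. Lying as it starts, z up, its origin is 12.5 mm above what it lies on.
- bone_e: Limb bone, tan, 110 mm long, 70 g; starts in one lane of the tray. Origin: middle of the shaft, on its axis; x runs along the bone. Round shaft 21 mm in diameter (straight for the middle 74 mm) between thicker ends 36 mm wide and 25 mm high: a 24 mm long block at -x, a 25 mm long double knuckle at +x. Lying as it starts, z up, its origin is 12.5 mm above what it lies on.
- mat: Dark blue fixed mat, 280 x 300 x 4 mm (x, y, z), flat on the desk; origin: underside centre. Four bones and the jaw fragment lie on it. The mat may be on the left and the tray on the right, or the other way round.
- scale_bar: Black and white photo scale bar, 120 x 24 x 8 mm, loose, lying along a tray lane at its middle; origin: underside centre, x along its length. To be left where it is.
- jaw: Piece of jaw bone with teeth, flat L shape, 88 x 38 x 14 mm, loose, lying on the mat among the bones; not a limb bone, to be left alone. Origin: underside, roughly its centre; x along its length.
- jar: Amber glass jar with white lid, 60 mm in diameter, 90 mm high, standing on the desk beyond the dimmer; to be left alone. Origin: underside centre.
- balance: White pocket balance with steel pan, 90 x 130 x 22 mm, lying on the far part of the desk; to be left alone. Origin: underside centre.
- dimmer_box: Fixed lamp dimmer between tray and mat: grey base 110 x 70 x 30 mm with a black drum on top, 45 mm radius (axis along the box's y, 45 mm above the desk; drum top at 90 mm), 70 mm wide. Origin: underside centre. A lever stands out of the drum and swings in the box's x-z plane; white marks on the drum at joint values 0, 0.4, 0.8 and 1.6, a broader green mark at 1.10.
- dimmer (a joint): Dimmer lever angle in rad, 0 to 1.6. At 0 the lever leans 0.8 rad towards the box's -x, at 0.8 it is upright, and it grows towards the box's +x. The green mark is at 1.10. Stays where it is left; friction 0.15 N m (about 2 N at the knob).
- dimmer_knob (a point): Centre of the orange lever knob, a cylinder 22 mm in diameter and 22 mm long lying along the box's y (so it can be pinched from above across its flat ends). It lies 85 mm from the pivot: box frame x = 85 sin(q - 0.8) mm, z = 45 + 85 cos(q - 0.8) mm.
- dimmer_pivot (a point): Pivot of the dimmer lever: on the drum's axis, 45 mm above the desk, over the box's origin; axes as the box's.
- tray: White fixed tray 160 x 310 x 28 mm (x, y, z), walls and floor 5 mm. Origin: underside centre. Six lanes along its x, centres at y = -125, -75, -25, 25, 75, 125 mm, parted only at both ends by stubs 5 mm thick, 36 mm long from each end wall, tops 20 mm above the desk (45 mm free between stubs; middle 78 mm of the tray has none). At first a bone and the scale bar fill one lane each.
There are look-alikes about, which are no part of the job. What is shaped like the bone_e but blue, red or turquoise is not meant.

How it is judged (in metres and radians):
At the end, for the whole second after the job is handed in: Bone_e and three others lie on the tray floor, one to a lane (middle within 30 mm of the lane's, direction within 0.13 rad, axis at most 23.5 mm above the tray's underside), the last on the mat, all still; dimmer at 1.10 +/- 0.10 rad, still; scale bar within 20 mm of its start (x of bone_e in the frame of tray between -0.03 and 0.03 m and y of bone_e in the frame of tray between -0.15 and 0.15 m and z of bone_e in the frame of tray between 0.008 and 0.0235 m and angle between the x axis of bone_e and the x axis of tray, either way round below 0.13 rad and (((x of bone_a in the frame of mat between -0.15 and 0.15 m and y of bone_a in the frame of mat between -0.16 and 0.16 m and z of bone_a in the frame of mat between 0.008 and 0.0255 m) and (x of bone_b in the frame of tray between -0.03 and 0.03 m and y of bone_b in the frame of tray between -0.15 and 0.15 m and z of bone_b in the frame of tray between 0.008 and 0.0235 m and angle between the x axis of bone_b and the x axis of tray, either way round below 0.13 rad) and (x of bone_c in the frame of tray between -0.03 and 0.03 m and y of bone_c in the frame of tray between -0.15 and 0.15 m and z of bone_c in the frame of tray between 0.008 and 0.0235 m and angle between the x axis of bone_c and the x axis of tray, either way round below 0.13 rad) and (x of bone_d in the frame of tray between -0.03 and 0.03 m and y of bone_d in the frame of tray between -0.15 and 0.15 m and z of bone_d in the frame of tray between 0.008 and 0.0235 m and angle between the x axis of bone_d and the x axis of tray, either way round below 0.13 rad)) or ((x of bone_b in the frame of mat between -0.15 and 0.15 m and y of bone_b in the frame of mat between -0.16 and 0.16 m and z of bone_b in the frame of mat between 0.008 and 0.0255 m) and (x of bone_a in the frame of tray between -0.03 and 0.03 m and y of bone_a in the frame of tray between -0.15 and 0.15 m and z of bone_a in the frame of tray between 0.008 and 0.0235 m and angle between the x axis of bone_a and the x axis of tray, either way round below 0.13 rad) and (x of bone_c in the frame of tray between -0.03 and 0.03 m and y of bone_c in the frame of tray between -0.15 and 0.15 m and z of bone_c in the frame of tray between 0.008 and 0.0235 m and angle between the x axis of bone_c and the x axis of tray, either way round below 0.13 rad) and (x of bone_d in the frame of tray between -0.03 and 0.03 m and y of bone_d in the frame of tray between -0.15 and 0.15 m and z of bone_d in the frame of tray between 0.008 and 0.0235 m and angle between the x axis of bone_d and the x axis of tray, either way round below 0.13 rad)) or ((x of bone_c in the frame of mat between -0.15 and 0.15 m and y of bone_c in the frame of mat between -0.16 and 0.16 m and z of bone_c in the frame of mat between 0.008 and 0.0255 m) and (x of bone_a in the frame of tray between -0.03 and 0.03 m and y of bone_a in the frame of tray between -0.15 and 0.15 m and z of bone_a in the frame of tray between 0.008 and 0.0235 m and angle between the x axis of bone_a and the x axis of tray, either way round below 0.13 rad) and (x of bone_b in the frame of tray between -0.03 and 0.03 m and y of bone_b in the frame of tray between -0.15 and 0.15 m and z of bone_b in the frame of tray between 0.008 and 0.0235 m and angle between the x axis of bone_b and the x axis of tray, either way round below 0.13 rad) and (x of bone_d in the frame of tray between -0.03 and 0.03 m and y of bone_d in the frame of tray between -0.15 and 0.15 m and z of bone_d in the frame of tray between 0.008 and 0.0235 m and angle between the x axis of bone_d and the x axis of tray, either way round below 0.13 rad)) or ((x of bone_d in the frame of mat between -0.15 and 0.15 m and y of bone_d in the frame of mat between -0.16 and 0.16 m and z of bone_d in the frame of mat between 0.008 and 0.0255 m) and (x of bone_a in the frame of tray between -0.03 and 0.03 m and y of bone_a in the frame of tray between -0.15 and 0.15 m and z of bone_a in the frame of tray between 0.008 and 0.0235 m and angle between the x axis of bone_a and the x axis of tray, either way round below 0.13 rad) and (x of bone_b in the frame of tray between -0.03 and 0.03 m and y of bone_b in the frame of tray between -0.15 and 0.15 m and z of bone_b in the frame of tray between 0.008 and 0.0235 m and angle between the x axis of bone_b and the x axis of tray, either way round below 0.13 rad) and (x of bone_c in the frame of tray between -0.03 and 0.03 m and y of bone_c in the frame of tray between -0.15 and 0.15 m and z of bone_c in the frame of tray between 0.008 and 0.0235 m and angle between the x axis of bone_c and the x axis of tray, either way round below 0.13 rad))) and linear speed of each of bone_a, bone_b, bone_c, bone_d, bone_e below 0.02 m/s and value of joint dimmer between 1 and 1.2 rad and velocity of joint dimmer between -0.05 and 0.05 rad/s and distance of scale_bar from where it was at the start of the episode below 0.02 m); the robot touches nothing.
It fails at once if the jaw fragment is pushed more than 20 mm (distance of jaw from where it was at the start of the episode above 0.02 m).
It fails at once if the balance is pushed more than 20 mm (distance of balance from where it was at the start of the episode above 0.02 m).
It fails at once if the scale bar is pushed more than 20 mm (distance of scale_bar from where it was at the start of the episode above 0.02 m).
It fails at once if the jar is pushed more than 20 mm or tipped over (distance of jar from where it was at the start of the episode above 0.02 m or angle between jar's own z axis and vertical above 0.4 rad).
It fails at once if a bone is dropped (moves faster than 0.7 m/s while the fingers do not touch it: a fall of about 25 mm) ((linear speed of bone_a above 0.7 m/s and contact force between bone_a and the fingers below 0.01 N) or (linear speed of bone_b above 0.7 m/s and contact force between bone_b and the fingers below 0.01 N) or (linear speed of bone_c above 0.7 m/s and contact force between bone_c and the fingers below 0.01 N) or (linear speed of bone_d above 0.7 m/s and contact force between bone_d and the fingers below 0.01 N) or (linear speed of bone_e above 0.7 m/s and contact force between bone_e and the fingers below 0.01 N)).
It also fails if it takes over 72 s, if anything falls off the work surface, if the arm or the gripper's body presses on something with over 40 N, if the wrist force passes 120 N, or if a joint passes its speed limit or range.

### The arm

A 6-joint arm with a two-finger parallel gripper is mounted at the origin on the work surface. World frame = base frame: x ahead of the robot, y to its left, z up, the work surface at z = 0. Lengths are in m, angles in degrees, forces in N, time in s.
With the tool pointing down it reaches from about 0.35 to 0.875 m from the base axis. Payload 4.2 kg.
Tool frame: the origin (TCP) lies midway between the tips of the shut fingers; the grasp point (between the pads) lies 19 mm behind it; y points along the fingers, z is the direction in which the jaws open and shut, and the axes are right-handed (so a half turn about y gives the same grasp; the last joint's range is limited). The gripper opens to 87 mm and grips with 3 to 60 N. Pads are 19 mm wide; open, the fingers measure 117 mm over their backs; the gripper's body (75 mm by 190 mm) begins 51 mm behind the grasp point.
Start: joints at [78.816, 22.042, 0.453, 0, -68.411, -14.817], TCP at [0.274, 0.562, 0.223] pointing down, gripper open.
Joint ranges: [-179.83, 179.83], [-69.29, 118.12], [-61.27, 80.66], [-181.25, 117.63], [-171.15, -9.14], [-177.46, 177.46]. Speed limits (degrees/s): [159.86, 159.86, 180, 180, 180, 180].

### API

Orientations are given as [roll, pitch, yaw] about the fixed x, y, z axes, in that order (R = Rz(yaw) Ry(pitch) Rx(roll)).
In Python, from workcell import env gives the robot as it stands. The module is installed in compiled form; this text tells all that it offers. Calls block until the motion is done:
- env.goto(position, orientation): joint-space move of the TCP to a pose.
- env.move_straight(position, rotation=None, rate=0.15, force_limit=None): straight line of the TCP; rotation=None keeps the orientation; rate is the mean speed in m/s. With force_limit (N) it stops when the force on the tool has changed by that much, and returns True; else False.
- env.set_joints(angles): joint-space move.
- env.gripper_to(opening, grasp_force=None): opening from 0.0 (shut) to 1.0 (fully open); grasp_force is the grip in N (None keeps the last); returns when the fingers have stopped.
- env.dwell(seconds).
- env.inverse_kinematics(position, orientation): joint angles nearest the present ones, or None.
- env.read_state(): the state.
- env.grab_frame(name): name is "scene" or "side" or "wrist"; returns a dict with "image" (400x640x3 uint8, blue, green, red), "fx", "fy", "cx", "cy" (pixels), "D" ([k1, k2, p1, p2, k3] as OpenCV has them; the pictures are not rectified), "position" and "orientation" of the camera in the world. Camera axes: x right, y up, looking along -z (the intrinsics and any distortion apply to the point x, -y, -z); pixel columns grow to the right and rows downward; lengths in m; the calibration is good to about 2 mm. A picture is of the moment at which its call begins. There is no depth.
A pose or a line that the arm cannot do raises env.Unreachable and nothing moves.
- env.close_job(): hands the job in, once; it reports no verdict.
Trained networks look in a picture, given as the dict that the camera call returned (one of the last four; its "shot" number tells which), for a name from the list of things; names that differ only in an ending like _2 or _b are one class to them, and where a whole thing is asked for, a point or a joint stands for the part that bears it (a point fixed in the world has none). Each returns a list of dicts, best first, with "score" (0 to 1); they miss things now and then, are a little off and sometimes report something else, mostly with a low value. They report only what shows in the picture. A call takes as long as a camera call. They do not tell look-alikes from the thing itself.
- env.search_frame(picture, thing): "xyz" ([x, y, z] in m, in world coordinates, good to about 4 mm: the middle of the surface that is visible of it).
- env.trace(picture, thing): "mask" (400x640 bool, what is visible of it).
The state is a dict: "clock": time; "joint_positions": joint angles; "qvel": joint speeds; "joint_torque": joint torques, N m; "position": TCP position; "tool_rot": TCP orientation; "force": force on the tool from outside, world axes, zero at the start; "wrist_torque": the same for the moment, N m; "opening": opening from 0.0 (shut) to 1.0 (fully open).
Only numpy, scipy, OpenCV 4.12 (cv2) and the standard library are available. Lean on these libraries where they do the work, as an engineer would, in place of code of your own. Each camera call takes 0.05 s, during which the arm holds its last target. There are 200 camera calls.

## Working session

There is one attempt and no reset: what is moved stays moved. The work goes in short steps, each a Python script; the robot and the scene stay as the last script left them, time stands still between calls to the robot, and variables do not carry over. Pictures are saved under pics/ and viewed, about 8 in all and at most 12, crops included, and the job is handed in when it is done.

```bash
mkdir -p pics
cat > h.py <<'E'
from workcell import env
import numpy as np, cv2
from scipy.spatial.transform import Rotation as R
def Rm(p):
    o=np.array(p["orientation"],float)
    if o.shape==(3,3): return o
    return R.from_euler('xyz',o,degrees=True).as_matrix()
def K(p): return np.array([[p["fx"],0,p["cx"]],[0,p["fy"],p["cy"]],[0,0,1.]])
def ray(p,uv):
    n=cv2.undistortPoints(np.array(uv,float).reshape(-1,1,2),K(p),np.array(p["D"],float)).reshape(-1,2)
    return np.c_[n[:,0],-n[:,1],-np.ones(len(n))]@Rm(p).T
def onz(p,uv,z):
    d=ray(p,uv);c=np.array(p["position"]);return c+d*((z-c[2])/d[:,2])[:,None]
def proj(p,X):
    q=(np.atleast_2d(X)-np.array(p["position"]))@Rm(p)
    q=q*[1,-1,-1]
    return cv2.projectPoints(q,np.zeros(3),np.zeros(3),K(p),np.array(p["D"],float))[0].reshape(-1,2)
def tri(ps,uvs):
    A=np.zeros((3,3));b=np.zeros(3)
    for p,uv in zip(ps,uvs):
        d=ray(p,[uv])[0];d/=np.linalg.norm(d);M=np.eye(3)-np.outer(d,d);A+=M;b+=M@np.array(p["position"])
    return np.linalg.solve(A,b)
E
python3 - <<'E'
from h import *
s=env.read_state();print(s["position"],s["tool_rot"],s["clock"],s["opening"])
for n in("scene","side","wrist"):
    p=env.grab_frame(n);cv2.imwrite(f"pics/{n}0.png",p["image"]);print(n,p["position"],p["orientation"],p["fx"],p["D"])
    for t in("bone_a","mat","tray","jaw","scale_bar","jar","balance","dimmer_box","dimmer_knob"):
        for r in env.search_frame(p,t):print("",t,round(r["score"],2),np.round(r["xyz"],3),proj(p,r["xyz"])[0].astype(int))
E
```

```text
[0.27370746 0.56120708 0.22144334] [-8.98741092e+01  6.00438295e-03  1.53987800e+02] 0.0 0.9964929484653148
scene [1.38535662 0.76960333 1.27853929] [ 42.07572111  -0.92287298 131.24071581] 494.2702497063917 [-0.10050331  0.          0.          0.          0.        ]
 bone_a 0.88 [0.738 0.382 0.022] [359 303]
 bone_a 0.65 [ 0.577 -0.128  0.025] [273 188]
 bone_a 0.62 [0.376 0.488 0.022] [455 248]
 bone_a 0.59 [0.554 0.489 0.019] [424 284]
 bone_a 0.56 [0.516 0.298 0.024] [381 242]
 bone_a 0.53 [ 0.582 -0.295  0.026] [240 166]
 bone_a 0.52 [0.341 0.303 0.018] [413 213]
 bone_a 0.48 [ 0.448 -0.127  0.029] [298 168]
 bone_a 0.47 [ 0.453 -0.31   0.023] [262 148]
 bone_a 0.42 [0.545 0.149 0.015] [340 225]
 mat 0.8 [ 0.537 -0.214  0.003] [265 175]
 tray 0.93 [0.53  0.224 0.001] [360 237]
 scale_bar 0.66 [0.546 0.146 0.012] [339 225]
 jar 0.93 [0.789 0.04  0.063] [263 242]
 jar 0.53 [0.527 0.219 0.   ] [359 236]
 balance 0.95 [0.785 0.192 0.017] [300 277]
 dimmer_box 0.71 [0.55  0.008 0.068] [307 194]
 dimmer_knob 0.4 [ 0.486 -0.012  0.113] [315 172]
 dimmer_knob 0.25 [ 0.538 -0.212  0.00
[... 574 characters left out ...]
mat 0.57 [ 0.517 -0.245  0.01 ] [333 325]
 tray 0.72 [0.531 0.223 0.004] [304 173]
 jaw 0.55 [ 0.468 -0.24   0.018] [311 326]
 scale_bar 0.53 [0.537 0.144 0.013] [310 191]
 jar 0.93 [0.767 0.012 0.063] [407 203]
 jar 0.72 [ 0.44  -0.137  0.028] [291 285]
 jar 0.31 [ 0.583 -0.308  0.027] [370 344]
 balance 0.82 [0.768 0.174 0.018] [387 170]
 dimmer_box 0.93 [ 0.523 -0.024  0.073] [317 229]
 dimmer_knob 0.65 [ 0.479 -0.016  0.122] [297 217]
wrist [0.35054462 0.5229656  0.38515192] [-1.78777722e+01 -3.22950272e-02 -1.16039364e+02] 291.41282575880075 [-0.02372685  0.          0.          0.          0.        ]
 bone_a 0.66 [0.37  0.479 0.02 ] [341  66]
 bone_a 0.61 [0.315 0.311 0.023] [495  44]
```

View pics/scene0.png

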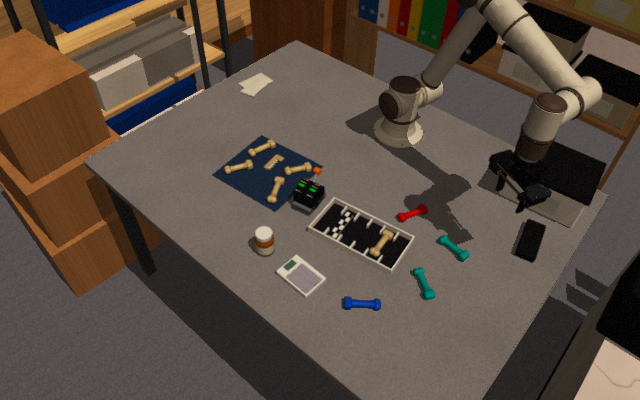

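View pics/side0.png

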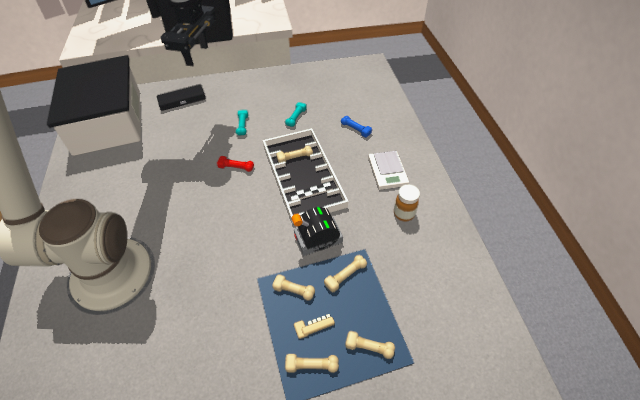

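```bash
cat > look.py <<'E'
from h import *
import pickle
out=[]
for i,(P,yaw) in enumerate([((0.45,0.22,0.30),180),((0.50,0.12,0.34),180),((0.45,-0.15,0.34),180),((0.5,-0.25,0.30),180)]):
    o=[-90,0,yaw]
    q=env.inverse_kinematics(P,o)
    if q is None: print("unreach",P);continue
    env.goto(P,o);env.dwell(0.2)
    p=env.grab_frame("wrist");cv2.imwrite(f"pics/w{i}.png",p["image"])
    d=dict(p=p,det={})
    for t in ("bone_a","tray","mat","jaw","scale_bar","dimmer_knob","dimmer_box"):
        d["det"][t]=[(r["score"],r["mask"]) for r in env.trace(p,t)]
        for r in d["det"][t]:
            m=r[1];ys,xs=np.nonzero(m)
            if len(xs):print(i,t,round(r[0],2),len(xs),xs.mean().round(),ys.mean().round(),onz(p,[[xs.mean(),ys.mean()]],0.02)[0].round(3),p["image"][m].mean(0).astype(int))
    out.append(d)
    print(p["position"],p["orientation"],env.read_state()["clock"])
pickle.dump(out,open("views.pkl","wb"))
im=np.vstack([np.hstack([cv2.resize(d["p"]["image"],(400,250)) for d in out[k:k+2]]) for k in (0,2)]);cv2.imwrite("pics/wall.png",im)
E
python3 look.py
```

```text
0 bone_a 0.92 1245 156.0 205.0 [0.372 0.476 0.02 ] [169 180  27]
0 bone_a 0.81 1101 269.0 223.0 [0.341 0.293 0.02 ] [ 32  39 220]
0 bone_a 0.78 1382 542.0 162.0 [ 0.444 -0.136  0.02 ] [122 171 189]
0 bone_a 0.73 1484 134.0 89.0 [0.55 0.48 0.02] [171 183  22]
0 bone_a 0.68 1993 553.0 73.0 [ 0.573 -0.123  0.02 ] [139 193 212]
0 bone_a 0.62 1382 264.0 112.0 [0.517 0.293 0.02 ] [153 206 223]
0 bone_a 0.58 275 633.0 180.0 [ 0.416 -0.297  0.02 ] [108 154 175]
0 bone_a 0.54 18620 577.0 110.0 [ 0.523 -0.172  0.02 ] [103  75  50]
0 tray 0.58 21977 315.0 100.0 [0.534 0.218 0.02 ] [95 97 98]
0 tray 0.44 1941 553.0 73.0 [ 0.573 -0.123  0.02 ] [139 195 214]
0 mat 0.95 18469 577.0 110.0 [ 0.523 -0.173  0.02 ] [103  75  49]
0 mat 0.53 1555 364.0 95.0 [0.542 0.148 0.02 ] [160 163 161]
0 mat 0.48 579 504.0 146.0 [ 0.469 -0.071  0.02 ] [ 38  86 152]
0 jaw 0.56 1201 603.0 143.0 [ 0.475 -0.228  0.02 ] [143 197 213]
0 jaw 0.54 18515 577.0 110.0 [ 0.523 -0.172  0.02 ] [103  74  49]
0 scale_bar 0.8 1428 364.0 95.0 [0.541 0.147 0.02 ] [164 166 164]
0 scale_bar 0.61 1865 553.0 74.0 [ 0.573 -0.124  0.02 ] [14
[... 2988 characters left out ...]
9 225]
3 tray 0.86 10089 50.0 133.0 [0.54  0.154 0.02 ] [ 96  98 101]
3 tray 0.23 28245 299.0 134.0 [ 0.536 -0.229  0.02 ] [120  93  68]
3 mat 0.7 28439 299.0 135.0 [ 0.535 -0.228  0.02 ] [120  94  69]
3 jaw 0.9 933 306.0 173.0 [ 0.476 -0.237  0.02 ] [163 219 233]
3 scale_bar 0.83 1463 59.0 130.0 [0.543 0.137 0.02 ] [160 161 160]
3 scale_bar 0.28 1077 244.0 192.0 [ 0.444 -0.139  0.02 ] [154 206 222]
3 dimmer_knob 0.58 542 131.0 185.0 [0.457 0.043 0.02 ] [ 47 129 189]
3 dimmer_box 0.69 5968 142.0 144.0 [0.523 0.012 0.02 ] [61 80 76]
3 dimmer_box 0.54 572 131.0 185.0 [0.457 0.042 0.02 ] [ 51 129 188]
[ 0.58491547 -0.25070694  0.46391861] [-1.77751162e+01 -5.21669672e-02 -8.99705770e+01] 7.5083
```

```bash
cat > fit.py <<'E'
from h import *
import pickle
V=pickle.load(open("views.pkl","rb"))
def cen(m): ys,xs=np.nonzero(m);return np.array([xs.mean(),ys.mean()])
def clean(m):
    n,l,s,_=cv2.connectedComponentsWithStats(m.astype(np.uint8));return l==1+s[1:,4].argmax()
def rect(p,m,z):
    ys,xs=np.nonzero(clean(m));X=onz(p,np.c_[xs,ys],z)[:,:2]
    (c,(w,h),a)=cv2.minAreaRect(X.astype(np.float32)*1000)
    if h>w:w,h,a=h,w,a+90
    return np.array(c)/1000,w,h,(a+90)%180-90
tg={"P(.444,-.138)":(.444,-.138),"Q(.575,-.125)":(.575,-.125),"R(.455,-.319)":(.455,-.319),"S(.585,-.308)":(.585,-.308),"E(.517,.293)":(.517,.293)}
for n,t in tg.items():
    ps=[];us=[]
    for i,d in enumerate(V):
        best=None
        for s,m in d["det"]["bone_a"]:
            c=cen(m)
            if m.sum()<3000 and c[0]>20 and np.linalg.norm(onz(d["p"],[c],.02)[0,:2]-t)<.02: best=m;break
        if best is None or not(30<c[0]<600):continue
        ps.append(d["p"]);us.append(cen(best));print(n,i,*[np.round(x,3) for x in rect(d["p"],best,.02)])
    print("  tri",tri(ps,us).round(4))
for t,z in(("tray",.028),("mat",.004),("scale_bar",.013),("jaw",.014)):
    for i,d in enumerate(V):
        if d["det"][t]: print(t,i,*[np.round(x,3) for x in rect(d["p"],d["det"][t][0][1],z)])
ps=[d["p"] for d in V];us=[cen(clean(d["det"]["dimmer_knob"][0][1])) for d in V];k=tri(ps,us);print("knob",k, [np.round(proj(p,k)[0]-u,1) for p,u in zip(ps,us)])
us=[cen(clean(d["det"]["scale_bar"][0][1])) for d in V];print("bar",tri(ps,us))
E
python3 fit.py
python3 - <<'E'
import cv2,numpy as np
a=cv2.imread("pics/w0.png");b=cv2.imread("pics/w3.png")
cv2.imwrite("pics/two.png",np.vstack([cv2.resize(a[20:260],None,fx=1.2,fy=1.2,interpolation=2),cv2.resize(b[20:270],None,fx=1.2,fy=1.2,interpolation=2)]))
E
```

```text
P(.444,-.138) 0 [ 0.443 -0.138] 100.456 48.735 -33.37
P(.444,-.138) 1 [ 0.445 -0.136] 100.061 44.172 -29.074
P(.444,-.138) 2 [ 0.444 -0.138] 99.79 36.851 -30.39
P(.444,-.138) 3 [ 0.444 -0.139] 102.766 35.938 -31.027
  tri [ 0.4434 -0.1386  0.0173]
Q(.575,-.125) 0 [ 0.571 -0.123] 121.564 47.699 29.492
Q(.575,-.125) 1 [ 0.573 -0.123] 117.674 39.369 28.862
Q(.575,-.125) 2 [ 0.574 -0.126] 117.839 37.817 28.175
Q(.575,-.125) 3 [ 0.574 -0.125] 116.832 38.245 28.379
  tri [ 0.5747 -0.1246  0.018 ]
R(.455,-.319) 1 [ 0.453 -0.317] 113.005 47.906 -11.28
R(.455,-.319) 2 [ 0.453 -0.32 ] 109.891 37.44 -12.926
R(.455,-.319) 3 [ 0.453 -0.319] 112.096 37.37 -12.382
  tri [ 0.4536 -0.3199  0.0166]
S(.585,-.308) 1 [ 0.582 -0.307] 106.823 47.122 -28.442
S(.585,-.308) 3 [ 0.584 -0.308] 104.801 35.758 -26.922
  tri [ 0.5839 -0.3089  0.016 ]
E(.517,.293) 0 [0.515 0.293] 109.346 36.822 6.389
E(.517,.293) 1 [0.516 0.292] 111.674 40.623 4.461
E(.517,.293) 2 [0.516 0.292] 110.427 46.774 4.275
  tri [0.5166 0.2935 0.0183]
tray 0 [0.528 0.22 ] 311.401 160.429 -82.573
tray 1 [0.528 0.221] 311.026 160.907 -82.283
tray 2 [0.528 0.215] 325.771 164.58 -82.249
tray 3 [0.537 0.158] 223.305 160.504 -82.24
mat 0 [ 0.511 -0.197] 282.784 250.368 5.958
mat 1 [ 0.513 -0.226] 306.769 283.44 -84.672
mat 2 [ 0.514 -0.226] 303.442 282.772 -84.585
mat 3 [ 0.514 -0.225] 303.118 282.38 -84.51
scale_bar 0 [0.538 0.146] 119.698 25.126 8.63
scale_bar 1 [0.539 0.146] 121.477 26.402 7.885
scale_bar 2 [0.538 0.144] 119.785 29.535 9.132
scale_bar 3 [0.539 0.143] 119.99 32.034 7.62
jaw 0 [ 0.475 -0.234] 87.45 45.888 0.83
jaw 1 [ 0.474 -0.232] 85.449 37.173 10.68
jaw 2 [ 0.475 -0.235] 88.802 35.689 3.707
jaw 3 [ 0.476 -0.234] 85.51 37.121 9.946
knob [ 0.48169816 -0.01455955  0.1066847 ] [array([0.1, 0.3]), array([-0.2, -0.1]), array([ 0.1, -0.2]), array([-0.,  0.])]
bar [0.54162041 0.14613146 0.00985681]
```

View pics/two.png

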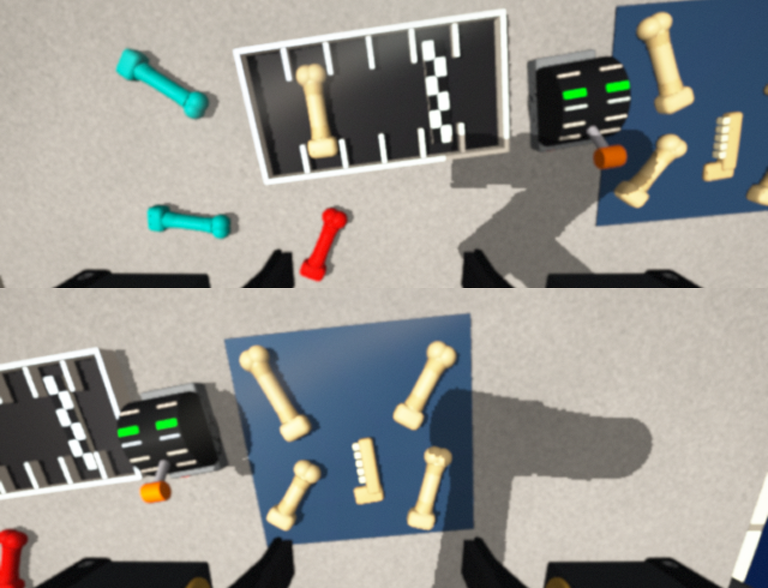

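Tan bones on the mat in the lower half of the crop: (275,392) ≈118 mm = bone_d, (425,385) ≈106 mm = bone_b, (295,495) ≈100 mm = bone_a, (430,487) ≈112 mm = bone_c. The bone in the tray (upper half, 317,110) is bone_e. The turquoise, red and blue ones are look-alikes. Bone_d is next to the dimmer, so I'll leave it on the mat. Next is the dimmer's pose, from its green marks.

```bash
cat > dim.py <<'E'
from h import *
def greens(p):
    h=cv2.cvtColor(p["image"],cv2.COLOR_BGR2HSV);m=cv2.inRange(h,(50,150,90),(70,255,255))
    n,l,s,c=cv2.connectedComponentsWithStats(m);k=1+np.argsort(-s[1:,4])[:2];c=c[k];return c[np.argsort(c[:,0])]
def orange(p):
    h=cv2.cvtColor(p["image"],cv2.COLOR_BGR2HSV);m=cv2.inRange(h,(8,180,80),(18,255,255))
    n,l,s,c=cv2.connectedComponentsWithStats(m);k=1+s[1:,4].argmax();return c[k],s[k,4]
E
python3 - <<'E'
from dim import *
import pickle
V=pickle.load(open("views.pkl","rb"));ps=[d["p"] for d in V]
G=[greens(p) for p in ps]
a=tri(ps,[g[0] for g in G]);b=tri(ps,[g[1] for g in G]);print(G,a,b)
d=a-b;yaw=np.degrees(np.arctan2(-d[0],d[1]));print("box yaw",yaw)
mid=(a+b)/2;ex=np.array([np.cos(np.radians(yaw)),np.sin(np.radians(yaw))])
c=mid[:2]-ex*.0133;print("centre",c)
print([orange(p) for p in ps])
k=tri(ps,[orange(p)[0] for p in ps]);print("knob",k)
r=k[:2]-c;print("knob in box",r@ex,-r[0]*ex[1]+r[1]*ex[0],"q",.8+np.arctan2(r@ex,k[2]-.045),"rad",np.hypot(r@ex,k[2]-.045))
E
```

```text
[array([[478.93975904,  97.62650602],
       [514.21301775,  91.65680473]]), array([[387.28070175, 134.03508772],
       [418.28368794, 128.9929078 ]]), array([[190.91791045,  97.53731343],
       [221.80916031,  91.5648855 ]]), array([[106.56291391, 138.88741722],
       [138.14473684, 132.70394737]])] [0.53852432 0.01705276 0.08906515] [ 0.54592974 -0.02578913  0.08907446]
box yaw 9.806934764955065
centre [ 0.52912137 -0.00663356]
[(array([508.22142857, 150.4       ]), np.int32(420)), (array([411.89387755, 180.95918367]), np.int32(245)), (array([214.56953642, 144.87417219]), np.int32(151)), (array([131.71287129, 188.87128713]), np.int32(202))]
knob [ 0.47733522 -0.01705657  0.11133072]
knob in box -0.05280475172079598 -0.0014500286728068787 q 0.12765213883276993 rad 0.08478270377783209
```

```bash
cat > lever.py <<'E'
from dim import *
c=np.array([.52912,-.00663]);yb=9.8;ex=np.array([np.cos(np.radians(yb)),np.sin(np.radians(yb))])
ey=np.array([-ex[1],ex[0]])
def tcp(q,dz=-.015): 
    xy=c+ex*.085*np.sin(q-.8)-ey*.001; return [*xy,.045+.085*np.cos(q-.8)+dz]
if __name__=="__main__":
    O=[-90,0,yb-180]
    q0=.115
    P=tcp(q0);env.goto([P[0],P[1],P[2]+.08],O);print(env.read_state()["clock"])
    env.gripper_to(.55);print("ap",env.move_straight(P,force_limit=15))
    env.gripper_to(0,15);s=env.read_state();print(s["opening"]*87,s["force"],s["clock"])
    for q in np.linspace(q0,1.11,6)[1:]: env.move_straight(tcp(q),rate=.08)
    s=env.read_state();print(s["force"],s["position"],tcp(1.11))
    env.gripper_to(.45);s=env.read_state()
    P=tcp(1.11);env.move_straight([P[0],P[1],.21],rate=.25);print(env.read_state()["clock"])
    V=[]
    for X in((.45,-.02,.30),(.44,-.10,.30)):
        env.goto(X,[-90,0,180]);env.dwell(.15);p=env.grab_frame("wrist");V.append(p)
    cv2.imwrite("pics/lev.png",V[0]["image"])
    k=tri(V,[orange(p)[0] for p in V]);r=k[:2]-c;print("knob",k,"q",.8+np.arctan2(r@ex,k[2]-.045),"rad",np.hypot(r@ex,k[2]-.045))
    print([orange(p) for p in V],env.read_state()["clock"])
E
python3 lever.py
```

```text
8.5417
ap False
21.923165974768434 [-4.10398975 11.44963292  3.66013502] 10.725
[-1.35179321  9.34380404 -0.53516842] [ 0.55480229 -0.00060432  0.11045357] [np.float64(0.5548418206365837), np.float64(-0.003201878291832026), np.float64(0.11094835344028565)]
13.7083
knob [ 0.55088576 -0.00284906  0.12368468] q 1.073715583336836 rad 0.08172711733300624
[(array([297.13793103,  84.04741379]), np.int32(232)), (array([223.99212598,  75.23228346]), np.int32(254))] 15.1417
```

```bash
cat > pick.py <<'E'
from h import *
T=np.array([.528,.2205]);ty=7.6
def tw(x,y):
    a=np.radians(ty);return T+[x*np.cos(a)-y*np.sin(a),x*np.sin(a)+y*np.cos(a)]
def st(n):
    s=env.read_state();print(n,"t",round(s["clock"],2),"pos",np.round(s["position"],4),"open mm",round(s["opening"]*87,1),"F",np.round(s["force"],1))
def pick(xy,psi,zg=.0075,op=.5):
    O=[-90,0,psi-180 if psi>0 else psi+180]
    env.goto([*xy,.12],O);env.gripper_to(op)
    print("down",env.move_straight([*xy,zg],rate=.12,force_limit=12))
    env.gripper_to(0,15);st("grip")
    env.move_straight([*xy,.19],rate=.2);st("up")
def place(lane_y,x=0,zg=.0075,rel=.36):
    P=tw(x,lane_y);O=[-90,0,ty-180]
    env.goto([*P,.19],O)
    env.move_straight([*P,.05],rate=.2)
    print("touch",env.move_straight([*P,zg+.0005],rate=.04,force_limit=6));st("low")
    env.gripper_to(rel);env.move_straight([*P,.19],rate=.2);st("rel")
E
python3 - <<'E'
from pick import *
pick((.4536,-.3197),-12.4)
p=env.grab_frame("wrist");cv2.imwrite("pics/g.png",p["image"])
place(-25)
env.goto([.45,.2,.32],[-90,0,180]);env.dwell(.1);p=env.grab_frame("wrist");cv2.imwrite("pics/t1.png",p["image"])
a=cv2.imread("pics/g.png");l=cv2.imread("pics/lev.png")
cv2.imwrite("pics/c1.png",np.vstack([np.hstack([cv2.resize(a,(400,250)),cv2.resize(l[40:160,200:392],(400,250))]),cv2.resize(p["image"][40:240,160:480],(560,350))[:,:].copy() if 0 else cv2.copyMakeBorder(cv2.resize(p["image"][40:240,160:480],(560,350)),0,0,0,240,0)]))
E
```

```text
down False
grip t 18.27 pos [ 0.4538 -0.3197  0.0078] open mm 20.3 F [ 0.3 -0.   3.1]
up t 19.33 pos [ 0.4527 -0.3192  0.1885] open mm 20.4 F [ 0.3 -0.8 -1.1]Traceback (most recent call last):
  File "<stdin>", line 4, in <module>
  File "pick.py", line 15, in place
    env.goto([*P,.19],O)
    ~~~~~~~~^^^^^^^^^^^^
workcell.Unreachable: the arm cannot take that pose within its joint ranges
```

Run:
```python
from pick import *
print(np.round(env.read_state()["joint_positions"],1))
for y in(-25,25,121):
  for z in(.19,.05,.008):
    for w in(ty-180,ty,180):
        q=env.inverse_kinematics([*tw(0,y),z],[-90,0,w]);print(y,z,w,None if q is None else np.round(q,1))
for b in((.584,-.3087,-27.2),(.4438,-.1386,-30.7)):
  for w in(b[2],b[2]+180):
    q=env.inverse_kinematics([*b[:2],.01],[-90,0,w]);print(b,w,None if q is None else np.round(q,1))
```

```text
[-18.4  16.8 -12.5  -0.  -60.9  96. ]
-25 0.19 -172.4 None
-25 0.19 7.6 None
-25 0.19 180 None
-25 0.05 -172.4 None
-25 0.05 7.6 None
-25 0.05 180 None
-25 0.008 -172.4 None
-25 0.008 7.6 None
-25 0.008 180 None
25 0.19 -172.4 None
25 0.19 7.6 None
25 0.19 180 None
25 0.05 -172.4 None
25 0.05 7.6 None
25 0.05 180 None
25 0.008 -172.4 None
25 0.008 7.6 None
25 0.008 180 None
121 0.19 -172.4 None
121 0.19 7.6 None
121 0.19 180 None
121 0.05 -172.4 None
121 0.05 7.6 None
121 0.05 180 None
121 0.008 -172.4 None
121 0.008 7.6 None
121 0.008 180 None
(0.584, -0.3087, -27.2) -27.2 [ -13.9   37.    -7.5   -0.   -45.6 -103.3]
(0.584, -0.3087, -27.2) 152.8 [-13.9  37.   -7.5   0.  -45.6  76.7]
(0.4438, -0.1386, -30.7) -30.7 [   2.8   23.2  -36.3   -0.   -30.5 -123.5]
(0.4438, -0.1386, -30.7) 149.3 [  2.8  23.2 -36.3   0.  -30.5  56.5]
```

I passed the lane in millimetres instead of metres. The call raised before anything moved, so I'll go on with metres.

```bash
cat > a.py <<'E'
from pick import *
for y in(-.025,.025,.121):
    for w in(ty-180,ty):
        q=env.inverse_kinematics([*tw(0,y),.05],[-90,0,w]);print(y,w,None if q is None else np.round(q,1))
place(-.025)
env.goto([.45,.2,.30],[-90,0,180]);env.dwell(.1);p=env.grab_frame("wrist");cv2.imwrite("pics/t1.png",p["image"])
a=cv2.imread("pics/lev.png")
cv2.imwrite("pics/c1.png",np.vstack([cv2.resize(a[40:180,180:420],(600,240) if 0 else (480,280),interpolation=2),cv2.resize(p["image"][20:180,200:440],(480,320),interpolation=2)]))
st("end")
E
python3 a.py
```

```text
-0.025 -172.4 [ 36.6  26.9 -20.1   0.  -43.1  61. ]
-0.025 7.6 [  36.6   26.9  -20.1   -0.   -43.1 -119. ]
0.025 -172.4 [ 41.1  27.9 -18.2   0.  -44.   56.5]
0.025 7.6 [  41.1   27.9  -18.2   -0.   -44.  -123.5]
0.121 -172.4 [ 48.7  30.6 -12.9   0.  -46.5  48.9]
0.121 7.6 [  48.7   30.6  -12.9   -0.   -46.5 -131.1]
touch True
low t 23.09 pos [0.531  0.1955 0.0088] open mm 20.6 F [-0.2  0.8  5. ]
rel t 24.69 pos [0.5305 0.1953 0.1887] open mm 31.3 F [-0.   0.4 -0. ]
end t 25.45 pos [0.4499 0.1997 0.2979] open mm 31.2 F [-0.4  0.1  0.8]
```

View pics/c1.png

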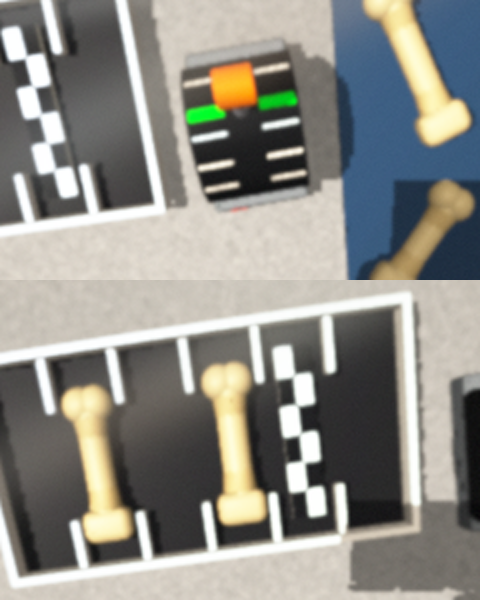

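The crop shows the lever foot at the green marks (235,110). Bone_c lies flat in lane -25 at (233,445), between its stubs, and the scale bar and bone_e are undisturbed. Next is bone_b into lane +25, then bone_a into the outer lane +125, held slightly inward for finger clearance to the wall.

```bash
cat > b.py <<'E'
from pick import *
pick((.584,-.3087),-27.2)
if env.read_state()["opening"]*87<17: raise SystemExit("missed")
place(.025)
pick((.4438,-.1386),-30.7,op=.45)
if env.read_state()["opening"]*87<17: raise SystemExit("missed")
place(.121,rel=.30)
env.goto([.45,.2,.30],[-90,0,180]);env.dwell(.1);p=env.grab_frame("wrist");cv2.imwrite("pics/t2.png",p["image"])
cv2.imwrite("pics/c2.png",cv2.resize(p["image"][0:220,160:640],(800,367),interpolation=2))
st("end")
E
python3 b.py
```

```text
down False
grip t 29.65 pos [ 0.5843 -0.3087  0.0079] open mm 20.5 F [-0.8  0.7  2. ]
up t 30.72 pos [ 0.5831 -0.3083  0.1882] open mm 20.4 F [ 0.1  0.  -2. ]
touch True
low t 34.55 pos [0.5244 0.245  0.0088] open mm 20.1 F [-0.8  0.   4.5]
rel t 36.15 pos [0.5239 0.2448 0.1886] open mm 31.1 F [ 0.6 -0.1 -0.1]
down False
grip t 39.68 pos [ 0.4441 -0.1386  0.0079] open mm 20.4 F [-1.1  0.8  3.6]
up t 40.75 pos [ 0.4428 -0.1385  0.1888] open mm 20.8 F [-0.6  0.9 -0.7]
touch True
low t 44.21 pos [0.5127 0.3419 0.0137] open mm 20.3 F [-0.7  3.3 -1.9]
rel t 45.67 pos [0.5112 0.3399 0.1886] open mm 26.0 F [ 0.3 -0.3 -0.8]
end t 46.6 pos [0.4501 0.2008 0.2981] open mm 26.0 F [ 0.2  0.3 -0.3]
```

View pics/c2.png

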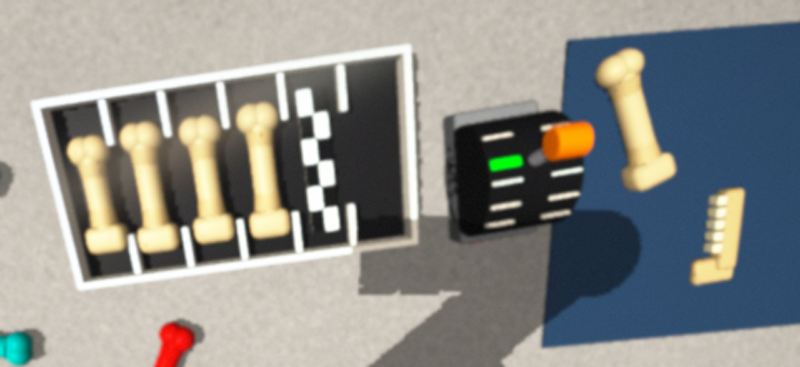

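All four lie between their stubs in the crop: bone_a at (97,195), then 148, 205 and 263 px. Bone_a met a contact 5 mm early, so I'll measure its height and pose from two new views.

```bash
cat > chk.py <<'E'
from dim import *
from pick import tw,T,ty,st
from fit import rect,cen,clean
from lever import c as dc,ex as dex
V=[]
for X in((.45,.30,.26),(.45,.12,.26)):
    env.goto(X,[-90,0,180]);env.dwell(.15);p=env.grab_frame("wrist");V.append((p,env.trace(p,"bone_a"),env.trace(p,"scale_bar"),env.trace(p,"jaw"),env.trace(p,"tray")))
cv2.imwrite("pics/k0.png",V[0][0]["image"]);cv2.imwrite("pics/k1.png",V[1][0]["image"])
a=np.radians(ty);Rt=np.array([[np.cos(a),np.sin(a)],[-np.sin(a),np.cos(a)]])
print("--- check")
for y in(-.025,.025,.075,.122):
    us=[];pp=[]
    for p,B,*_ in V:
        for r in B:
            m=clean(r["mask"]);u=cen(m);w=Rt@(onz(p,[u],.02)[0,:2]-T)
            if m.sum()<3500 and abs(w[1]-y)<.018 and abs(w[0])<.06:
                cc,L,W,an=rect(p,m,.02);print(y,np.round(Rt@(cc-T),4),"L,W",round(L),round(W),"dang",round(an-ty,1));us.append(u);pp.append(p);break
    if len(us)==2: t=tri(pp,us);print("   tri z",t[2].round(4),np.round(Rt@(t[:2]-T),4))
for p,B,S,J,Tr in V:
    for n,L,z in(("bar",S,.013),("jaw",J,.014),("tray",Tr,.028)):
        if L: print(n,*[np.round(x,3) for x in rect(p,L[0]["mask"],z)])
ps=[v[0] for v in V];k=tri(ps,[orange(p)[0] for p in ps]);r=k[:2]-dc;print("knob",k,"q",.8+np.arctan2(r@dex,k[2]-.045))
st("end")
cv2.imwrite("pics/k.png",np.hstack([cv2.resize(V[0][0]["image"][0:220,100:420],(400,275)),cv2.resize(V[1][0]["image"][0:220,60:380],(400,275))]))
E
python3 chk.py | sed -n '/--- check/,$p'
```

```text
--- check
-0.025 [-0.0027 -0.0277] L,W 113 39 dang -1.2
-0.025 [-0.0022 -0.0272] L,W 112 37 dang -0.4
   tri z 0.0205 [-0.0003 -0.027 ]
0.025 [-0.0033  0.0237] L,W 106 37 dang 0.6
0.025 [-0.0029  0.0228] L,W 106 39 dang -0.5
   tri z 0.0184 [-0.0016  0.0231]
0.075 [-0.0025  0.0741] L,W 110 34 dang -0.6
0.075 [-0.0026  0.0735] L,W 110 41 dang -0.7
   tri z 0.0171 [-0.0008  0.0742]
0.122 [-0.0029  0.12  ] L,W 101 38 dang -1.7
0.122 [-0.0016  0.1187] L,W 100 43 dang -2.3
   tri z 0.018 [-0.0011  0.1207]
bar [0.539 0.148] 122.525 28.593 8.463
tray [0.527 0.22 ] 313.183 162.653 -82.34
bar [0.538 0.146] 120.857 26.03 8.926
jaw [ 0.475 -0.233] 87.165 43.763 3.956
tray [0.528 0.22 ] 312.697 160.907 -82.169
knob [0.55107024 0.00080068 0.12906596] q 1.0658936860053572
end t 48.66 pos [0.45   0.1206 0.2598] open mm 26.1 F [ 0.3 -0.1 -0.6]
```

View pics/k.png

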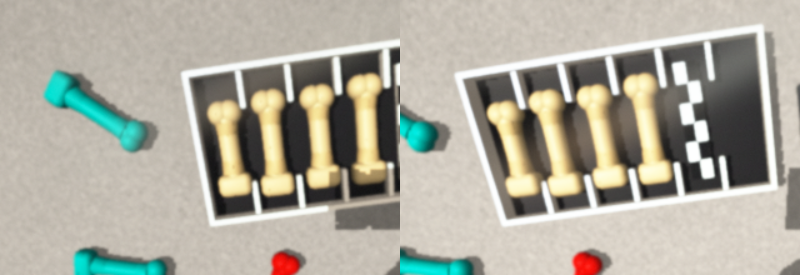

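```bash
cat > ends.py <<'E'
from dim import *
from pick import T,ty,st
from fit import cen,clean
a=np.radians(ty);Rt=np.array([[np.cos(a),np.sin(a)],[-np.sin(a),np.cos(a)]])
V=[]
for X in((.46,.16,.22),(.46,.42,.24)):
    env.goto(X,[-90,0,180]);env.dwell(.15);p=env.grab_frame("wrist");V.append((p,env.trace(p,"bone_a")))
print("--- check")
for y in(.025,.075,.121):
    E=[]
    for p,B in V:
        for r in B:
            m=clean(r["mask"]);w=Rt@(onz(p,[cen(m)],.02)[0,:2]-T)
            if m.sum()<6000 and abs(w[1]-y)<.018 and abs(w[0])<.06:
                ys,xs=np.nonzero(m);X=(onz(p,np.c_[xs,ys],.02)[:,:2]-T)@Rt.T
                lo,hi=X[:,0].min(),X[:,0].max();uv=np.c_[xs,ys]
                E.append((p,uv[X[:,0]<lo+.022].mean(0),uv[X[:,0]>hi-.022].mean(0)));break
    if len(E)==2:
        for k in(1,2): t=tri([e[0] for e in E],[e[k] for e in E]);print(y,"-+"[k-1],"z",t[2].round(4),np.round(Rt@(t[:2]-T),4))
st("end")
E
python3 ends.py | sed -n '/--- check/,$p'
```

```text
--- check
0.075 - z 0.0201 [-0.0465  0.0739]
0.075 + z 0.0186 [0.0408 0.0732]
0.121 - z 0.0195 [-0.0413  0.1206]
0.121 + z 0.0201 [0.037  0.1196]
end t 50.52 pos [0.4604 0.4188 0.2405] open mm 26.3 F [-0.1  0.7  0.5]
```

Both ends of bone_a are at the same height as bone_e's (about 20 mm), so it lies flat on the floor. Handing in.

```bash
python3 -c "
from h import env
env.dwell(.3);env.close_job()"
```

```text
the job is handed in; nothing more can be done
```

The job is handed in at about 51 s of the 72 s allowed; no verdict was reported. Four bones are in the tray: bone_c in lane -25, bone_b in lane +25, bone_a in lane +125, and bone_e kept in lane +75. Bone_d stays on the mat, and I pinched the dimmer lever and swung it to the green mark.

Last checks:
- **Bones:** all four are within about 6 mm of their lane centres and about 2° of the lane direction. Bone_a is furthest off, because I held it inward to clear the tray wall.
- **Early contact:** bone_a's lay-down stopped about 5 mm high on a sideways touch, and I let it go there. Measuring both its ends afterwards gave the same height as bone_e (about 20 mm), so it lies flat on the floor.
- **Dimmer:** two camera measurements gave 1.07 rad, against 1.11 commanded; both are inside 1.0 to 1.2.
- **Left alone:** the scale bar and jaw measured unmoved, within about 2 mm. I did not re-measure the jar or balance, but the arm never worked near them.
- **Error on my side:** I once gave a lane in millimetres instead of metres. The call was refused as unreachable and nothing moved.

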